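Slacken the left-hand bar nut of a can-seamer chuck unit

TASK

Carry the chuck unit by its blue lug into the blue-fenced service nest, without dropping it, so that its foot lies flat on the nest's floor (either way round), and let go of it there. Then take hold of the bar nut and slacken it by half a turn: it has a left-hand thread, so it loosens clockwise seen from above. Leave the unit in the nest and the other things on the bench where they stand.

Things in the scene. Friction and masses are not known exactly. Their poses are not given: they have to be found in the camera images.
- unit: Loose seamer chuck unit, about 0.7 kg, 180 x 90 mm. Origin: centre of the underside of its aluminium foot plate (10 mm thick), z up. At x = -45 mm a dark steel block, 70 x 70 mm, up to z = 40 mm, carries the blue lug; at x = +55 mm stands the steel spindle (48 mm across) with brass collar and bar nut. Centre of mass at about x = -21 mm.
- lug (a point): Middle of the carrying lug's gripping zone, in the unit at (-45, 0, 80) mm; axes those of the unit. The blue plastic lug measures 50 (x) x 20 (y) mm and rises from z = 40 to z = 95 mm: grip it from above across its 20 mm (y).
- bar_mid (a point): Centre of the bar nut's bar, on the spindle axis, in the unit at (55, 0, 88) mm when tight; turns with the bar, x along it to the red end. The steel bar is 14 mm thick (y), 24 mm high, 112 mm long over its 18 mm thick end caps (red, black). Below it a 44 mm brass collar, its top 27 mm under the bar's centre. Grip from above across the 14 mm, tips above the collar.
- red_end (a point): Centre of the bar's red end cap, 47 mm from the spindle axis. When tight it is over a small red mark on the foot plate.
- bar_nut (a joint): Turn of the bar nut on its left-hand thread, rad: 0 is tight (red end to the unit's +x), grows clockwise seen from above (loosening), up to 5.0; anticlockwise only tightens it, to a stop at -0.05. Starts at 0 to 0.15. Turning takes 0.2 N m; it stays where left and rises 1.6 mm per rad. On the bare bench the unit may turn along with it.
- nest: Service nest screwed to the bench, keeps the unit from turning. Origin: centre of its underside; z up, long side along x. Dark floor plate 210 x 120 mm, 8 mm thick, with a blue fence 10 mm thick all round whose top is 28 mm above the bench; inside 190 x 100 mm, so the unit's foot has 5 mm of play on each side.
- nest_floor (a point): Centre of the nest's floor, 8 mm above the bench: the unit's origin belongs here.
- can_a: Full drink can, copper-coloured, 66 mm across, 158 mm high, between the unit and the nest; origin under its centre. Leave alone.
- can_b: Full drink can, silver, same size. Leave alone.
- lid_stack: Stack of brass-coloured can lids, 57 mm across, 60 mm high; origin under its centre. Leave alone.
- sanitiser: White bottle with a blue cap, 72 mm across, 190 mm high; origin under its centre. Leave alone.
- sample_cup: Clear cup, 84 mm across, 100 mm high; origin under its centre. Leave alone.
- spanner: Steel spanner, 160 mm long, lying flat on the bench. Leave alone.

How it is judged:
By the outcome, as a careful person would: the job done as asked, in the order asked, and still so for the second after the job is handed in, with the robot touching nothing.
It also fails if it takes over 64 s, if anything falls off the work surface, if the arm or the gripper's body presses on something with over 40 N, if the wrist force passes 120 N, or if a joint passes its speed limit or range.

ROBOT

A 6-joint arm with a two-finger parallel gripper is mounted at the origin on the work surface. World frame = base frame: x ahead of the robot, y to its left, z up, the work surface at z = 0. Lengths are in m, angles in rad, forces in N, time in s.
With the tool pointing down it reaches from about 0.3 to 0.85 m from the base axis. Payload 5.4 kg.
Tool frame: the origin (TCP) lies midway between the tips of the shut fingers; the grasp point (between the pads) lies bot.grasp_offset behind it (bot.grasp_offset is the distance from the TCP to the grasp point, in m); z points along the fingers, y is the line along which they close (so a half turn about z gives the same grasp; the last joint's range is limited). The gripper opens to 85 mm and grips with 20 to 120 N. Pads are 22 mm wide; open, the fingers measure 114 mm over their backs; the gripper's body (76 mm by 85 mm) begins 54 mm behind the grasp point. The pads swing forward as they close: fully open they stand 13 mm farther back than shut.
Start: joints at [0.989, 0.158, 1.597, -0, 1.386, -0.21], TCP at [0.209, 0.536, 0.2] pointing down, gripper open.
Joint ranges: [-2.91, 2.91], [-0.94, 2.29], [0.18, 2.7], [-1.29, 4.43], [0.17, 2.64], [-3, 3]. Speed limits (rad/s): [2.57, 2.57, 3.14, 3.14, 3.14, 3.14].

INTERFACE

Orientations are given as a unit quaternion [x, y, z, w].
In Python, from workcell import bot gives the robot as it stands.
- The arm moves only by the shell command python3 jog.py 'ROWS' [OPENING] [FORCE]. ROWS is a JSON list of rows, 1 to 12 of them, each of 6 numbers: dx, dy, dz in m, then a rotation vector rx, ry, rz in rad; each row shifts and turns the commanded pose from where the row before left it, along the tool's axes as they then stand; what a row does not reach is not made up. A row lasts 1/8 s, in which the tool goes at most 0.0625 m and 0.188 rad, less where a joint would pass 70% of its speed; a pose out of reach is approached as far as the arm can. OPENING is the finger opening in m, set as the command begins (- or left out keeps the last). The fingers move at their own pace and stop on an object; FORCE is the grip in N (left out, the last holds). Time passes only in rows, so rows that do not move let the fingers close. It prints the time, the measured TCP pose, the force, the opening and the grip force at its end. Input that does not fit is refused with a message, and nothing moves.
- bot.sense(): the state, without advancing time (a new reading comes with each control period).
- bot.camera(name): name is "scene" or "top" or "wrist"; returns a dict with "img" (480x640x3 uint8, blue, green, red), "fx", "fy", "cx", "cy" (pixels), "k1" (the pictures are not rectified: a ray, as slopes to the right and down, at radius r is drawn at 1 + k1 r^2 times it, then the intrinsics apply), "camera_from_world" (4x4, takes a point from world to camera coordinates). Camera axes: x right, y down, z forward; pixel columns grow to the right and rows downward; lengths in m; the calibration is good to about 2 mm. A picture is of the moment at which its call begins. There is no depth.
- bot.close_job(): hands the job in; it is judged then, once.
The state is a dict: "t": time; "joints": joint angles; "joint_velocities": joint speeds; "tau": joint torques, N m; "eef_pos": TCP position; "tcp_rot": TCP orientation; "force": force on the tool from outside, world axes, zero at the start; "torque": the same for the moment, N m; "opening": finger opening in m; "grip_force": force on a finger pad.
Only numpy, scipy, OpenCV 4.12 (cv2) and the standard library are available. Lean on these libraries where they do the work, as an engineer would, in place of code of your own. Each camera call takes 0.05 s, during which the arm holds its last target. There are 200 camera calls.

## Working session

There is one attempt and no reset: what is moved stays moved. The work goes in short steps, Python scripts to look and compute and a shell command to move; the robot and the scene stay as the last step left them, time stands still between calls to the robot, and variables do not carry over. Pictures are saved under pics/ and viewed, at most 10 in all, crops included, and the job is handed in when it is done.

```bash
ls; mkdir -p pics; python3 - <<'E'
from workcell import bot
import cv2,numpy as np
print(bot.grasp_offset)
s=bot.sense();print(s)
for n in("scene","top"):
    c=bot.camera(n);cv2.imwrite(f"pics/{n}0.png",c["img"]);print(n,c["fx"],c["fy"],c["cx"],c["cy"],c["k1"]);print(np.round(c["camera_from_world"],3).tolist())
E
```

```text
jog.py
pics
workcell.py
0.0187
{'t': 0.0, 'joints': array([ 9.88899554e-01,  1.59077327e-01,  1.59824194e+00, -1.21322994e-05,
        1.38621104e+00, -2.10109640e-01]), 'joint_velocities': array([-0.00018223,  0.00057325, -0.00092217, -0.00190648,  0.00071398,
        0.00018366]), 'tau': array([-7.24149668e-04, -3.96005523e+01, -3.31433058e+01, -3.10964651e-04,
        8.53674486e-03,  1.74709047e-06]), 'eef_pos': array([0.2085398 , 0.53513383, 0.19929622]), 'tcp_rot': array([ 1.84823592e-01,  9.82771235e-01, -8.96147212e-04, -3.68207980e-04]), 'force': array([ 0.52213468,  0.53796806, -0.62600505]), 'torque': array([-0.01929805, -0.04792081,  0.02004243]), 'grip_force': 0.0, 'opening': 0.08532350280777447}
scene 510.18536681101256 510.18536681101256 322.09059676881594 232.7886179057993 -0.007041920946428652
[[0.438, 0.899, -0.015, -0.29], [0.723, -0.362, -0.589, -0.35], [-0.535, 0.247, -0.808, 1.721], [0.0, 0.0, 0.0, 1.0]]
top 444.42731756513405 444.42731756513405 318.7825147833329 232.25184518106278 -0.012220664668860981
[[-0.012, -1.0, -0.022, 0.04], [-0.983, 0.016, -0.181, 0.583], [0.181, 0.02, -0.983, 1.108], [0.0, 0.0, 0.0, 1.0]]
```

View pics/scene0.png

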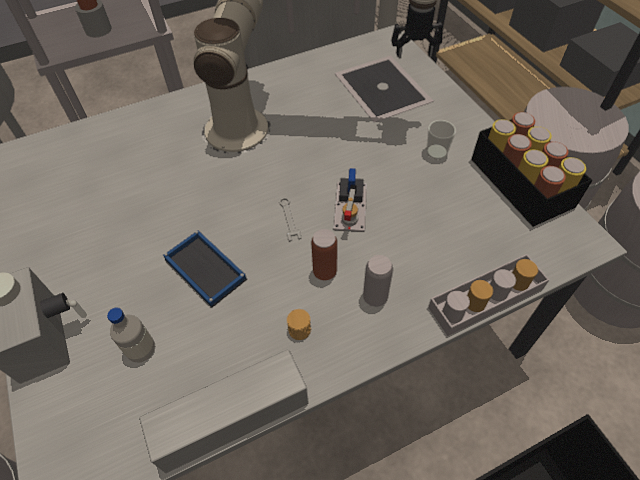

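View pics/top0.png

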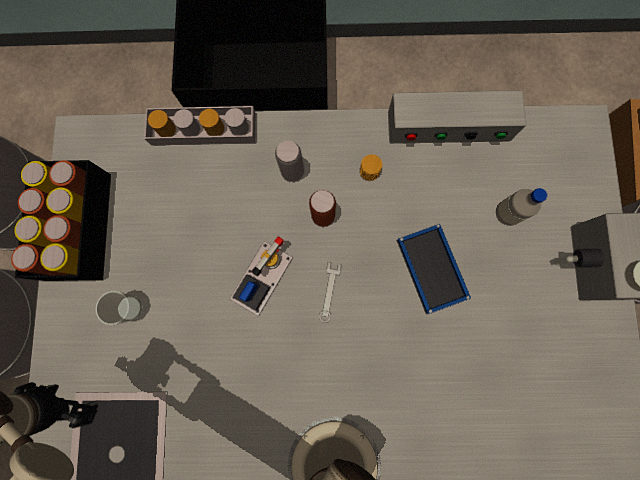

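Scene view: lug at (352,180), red end (349,214), nest centre (205,268). Top view: unit at (262,278) with the lug at (248,290) and the red end at (279,241), nest at (433,268), copper can at (322,208). Next I'll measure from both views.

```bash
cat > h.py <<'E'
import cv2,numpy as np
from workcell import bot
def K(c): return np.array([[c["fx"],0,c["cx"]],[0,c["fy"],c["cy"]],[0,0,1]]),np.array([c["k1"],0,0,0.])
def norm(c,px):
    k,d=K(c);return cv2.undistortPoints(np.float64(px).reshape(-1,1,2),k,d).reshape(-1,2)
def ray(c,px):
    T=c["camera_from_world"];R=T[:3,:3];n=norm(c,px)
    return -R.T@T[:3,3],np.c_[n,np.ones(len(n))]@R
def plane(c,px,z):
    o,d=ray(c,px);return o+d*((z-o[2])/d[:,2])[:,None]
def tri(c1,p1,c2,p2):
    X=cv2.triangulatePoints(c1["camera_from_world"][:3],c2["camera_from_world"][:3],norm(c1,p1).T,norm(c2,p2).T)
    return (X[:3]/X[3]).T
def proj(c,P):
    T=c["camera_from_world"];k,d=K(c)
    return cv2.projectPoints(np.float64(P).reshape(-1,1,3),cv2.Rodrigues(T[:3,:3])[0],T[:3,3],k,d)[0].reshape(-1,2)
def blobs(c,lo,hi,amin=15):
    m=cv2.inRange(cv2.cvtColor(c["img"],cv2.COLOR_BGR2HSV),lo,hi)
    return sorted([q for q in cv2.findContours(m,cv2.RETR_EXTERNAL,cv2.CHAIN_APPROX_NONE)[0] if cv2.contourArea(q)>amin],key=cv2.contourArea)[::-1]
BLUE=((100,120,50),(130,255,255));RED=((0,190,90),(5,255,255))
E
python3 - <<'E'
from h import *
C={n:bot.camera(n) for n in("scene","top")}
for n,c in C.items():
    for nm,col in(("blue",BLUE),("red",RED)):
        for q in blobs(c,*col):
            r=cv2.minAreaRect(q);print(n,nm,cv2.contourArea(q),np.round(r[0]),np.round(r[1],1),np.round(cv2.boxPoints(r),1).tolist())
# crops
t=C["top"]["img"][215:325,215:345];s=C["scene"]["img"][155:245,310:400]
cv2.imwrite("pics/crop.png",np.hstack([cv2.resize(t,(390,330),interpolation=2),cv2.resize(s,(330,330),interpolation=2)]))
E
```

```text
scene blue 284.0 [186. 272.] [72.3 36.1] [[160.5, 240.8000030517578], [195.6999969482422, 232.60000610351562], [212.0, 303.0], [176.8000030517578, 311.20001220703125]]
scene blue 159.0 [115. 315.] [14.8 14.1] [[106.5, 309.20001220703125], [120.5, 306.8999938964844], [122.9000015258789, 321.5], [109.0, 323.79998779296875]]
scene blue 151.0 [219. 253.] [59.5  3.5] [[196.1999969482422, 233.89999389648438], [198.60000610351562, 231.39999389648438], [242.10000610351562, 271.8999938964844], [239.6999969482422, 274.5]]
scene blue 95.5 [227. 288.] [ 5.7 37. ] [[210.8000030517578, 297.20001220703125], [239.89999389648438, 274.29998779296875], [243.39999389648438, 278.79998779296875], [214.3000030517578, 301.6000061035156]]
scene blue 75.0 [351. 178.] [19.  6.] [[348.0, 169.0], [354.0, 169.0], [354.0, 188.0], [348.0, 188.0]]
top blue 268.0 [454. 269.] [37.  87.3] [[431.79998779296875, 311.0], [439.0, 224.0], [475.79998779296875, 227.10000610351562], [468.6000061035156, 314.0]]
top blue 201.0 [414. 275.] [80.4  3.5] [[397.79998779296875, 238.5], [401.1000061035156, 237.1999969482422], [430.8999938964844, 311.79998779296875], [427.70001220703125, 313.1000061035156]]
top blue 138.5 [247. 291.] [ 8.1 20.4] [[238.0, 297.3999938964844], [248.3000030517578, 279.79998779296875], [255.1999969482422, 283.8999938964844], [245.0, 301.5]]
top blue 127.0 [539. 194.] [13.6 12.3] [[531.0, 198.0], [534.9000244140625, 186.3000030517578], [547.7999877929688, 190.60000610351562], [543.9000244140625, 202.3000030517578]]
top blue 85.0 [420. 233.] [ 3.4 36.1] [[401.8999938964844, 237.10000610351562], [435.8999938964844, 224.8000030517578], [437.1000061035156, 228.0], [403.1000061035156, 240.3000030517578]]
top red 29.0 [279. 240.] [6.1 5.8] [[274.3999938964844, 240.89999389648438], [277.6000061035156, 236.10000610351562], [282.70001220703125, 239.5], [279.5, 244.3000030517578]]
```

View pics/crop.png

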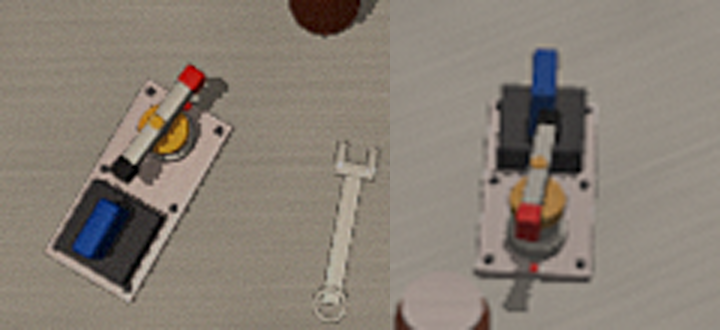

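The crop shows the foot's corners. In the top view they are at px (265,242), (293,257), (259,314) and (232,298). In the scene view the two front ones are at (333.5,230) and (365,231). The red cap is at top (279,240) and scene (347.5,215).

```bash
python3 - <<'E'
from h import *
np.set_printoptions(precision=4,suppress=True)
C={n:bot.camera(n) for n in("scene","top")};S,T=C["scene"],C["top"]
f=plane(T,[(265,242.3),(292.7,256.7),(259,314.3),(231.7,298.3)],.01)
print(f,np.linalg.norm(np.diff(f,axis=0,append=f[:1]),axis=1),f.mean(0))
d=(f[0]+f[1]-f[2]-f[3]);print("yaw",np.arctan2(d[1],d[0]))
print("tri foot",tri(T,[(265,242.3),(292.7,256.7)],S,[(365.1,230.8),(333.5,230.3)]))
print("tri red",tri(T,[(278.5,240)],S,[(347.5,215)]))
# lug top scene: top end of blue mask; top corners
print("tri lug top far",tri(T,[(250,283)],S,[(351.5,169)]))
R={}
for n,c in C.items():
    q=np.vstack([b for b in blobs(c,*BLUE,30) if abs(b.mean((0,1))-(np.array([205,268]) if n=="scene" else np.array([433,268]))).max()<50])
    h=cv2.convexHull(q);p=plane(c,h.reshape(-1,2),.028)
    r=cv2.minAreaRect(p[:,:2].astype(np.float32)*1000);print(n,"nest",r,cv2.boxPoints(r).tolist())
    e=cv2.approxPolyDP(h,8,True).reshape(-1,2);print(e.tolist());R[n]=e
E
```

```text
[[0.5659 0.1783 0.01  ]
 [0.5255 0.1032 0.01  ]
 [0.3741 0.1923 0.01  ]
 [0.4167 0.2655 0.01  ]] [0.0853 0.1757 0.0847 0.1728] [0.4705 0.1848 0.01  ]
yaw -0.5305484407698181
tri foot [[0.5681 0.1814 0.0004]
 [0.5265 0.1035 0.0006]]
tri red [[0.5574 0.1311 0.0916]]
tri lug top far [[0.4481 0.1965 0.1359]]
scene nest ((493.22711181640625, -270.05328369140625), (213.79324340820312, 118.82548522949219), 18.922760009765625) [[372.84039306640625, -248.5172576904297], [411.37469482421875, -360.9210205078125], [613.6138305664062, -291.58929443359375], [575.0795288085938, -179.185546875]]
[[242, 279], [210, 303], [164, 255], [199, 232]]
top nest ((488.7958984375, -268.3854064941406), (207.8772430419922, 119.30201721191406), 19.165124893188477) [[371.03497314453125, -246.16265869140625], [410.20086669921875, -358.8525390625], [606.5568237304688, -290.608154296875], [567.3909301757812, -177.91827392578125]]
[[470, 297], [428, 313], [398, 239], [440, 226]]
```

```bash
python3 jog.py '[[-0.046, -0.032, -0.005, 0, 0, 0], [-0.047, -0.032, -0.005, 0, 0, 0], [-0.047, -0.032, -0.005, 0, 0, 0], [-0.047, -0.032, -0.005, 0, 0, 0], [-0.047, -0.032, -0.005, 0, 0, 0], [-0.047, -0.032, -0.005, 0, 0, 0], [-0.046, -0.033, 0, 0, 0, 0], [0, 0, 0, 0, 0, 0.159], [0, 0, 0, 0, 0, 0], [0, 0, 0, 0, 0, 0]]' 0.06 90
python3 - <<'E'
from h import *
c=bot.camera("wrist");cv2.imwrite("pics/w1.png",c["img"]);s=bot.sense();print(s["eef_pos"],s["tcp_rot"],s["joints"])
T=c["camera_from_world"];print((-T[:3,:3].T@T[:3,3]),T[:3,:3].round(3).tolist(),c["fx"])
for nm,col in(("blue",BLUE),("red",RED)):
  for q in blobs(c,*col): print(nm,cv2.minAreaRect(q))
E
```

```text
t: 1.55
eef_pos: [0.4315, 0.2077, 0.2303]
tcp_rot: [0.261, 0.965, 0.0, -0.0]
force: [0.7, 0.7, -0.2]
opening: 0.0599
grip_force: 0.0
[0.43145484 0.20783605 0.23026898] [ 2.60723439e-01  9.65413532e-01 -4.57582163e-06 -3.53028091e-05] [ 1.95836459e-01 -1.16653534e-01  1.81709579e+00  2.33139329e-05
  1.44121773e+00 -8.47419913e-01]
[0.36877608 0.24666693 0.40385564] [[0.504, 0.864, 0.001], [0.827, -0.483, 0.288], [0.249, -0.144, -0.958]] 385.7369392689949
blue ((330.5, 210.0), (64.0, 23.0), 90.0)
blue ((24.592798233032227, 385.4970703125), (70.17643737792969, 18.49871063232422), 33.20656967163086)
blue ((4.5, 441.0), (9.0, 14.0), 0.0)
blue ((99.31999206542969, 433.2400207519531), (4.0, 17.200000762939453), 36.869895935058594)
```

View pics/w1.png

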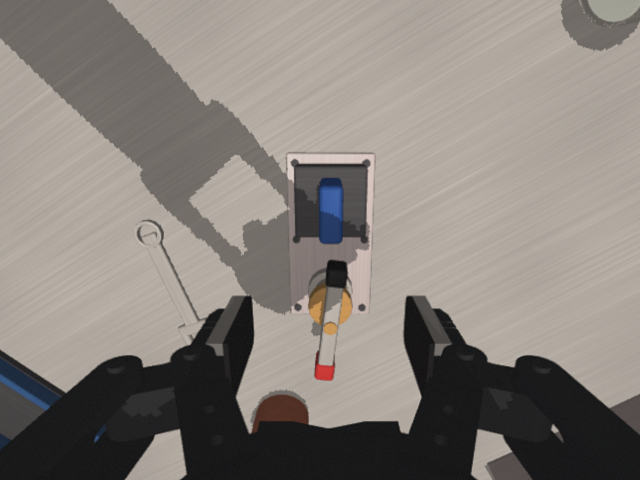

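Wrist view: the unit sits upright with the lug's top face spanning about cols 319–343, rows 187–242. Its foot corners are at (287,154), (375,153), (369,314) and (290,313), and the red cap is at (325,372).

```bash
python3 - <<'E'
from h import *
np.set_printoptions(precision=4,suppress=True)
W,T,S=[bot.camera(n) for n in("wrist","top","scene")]
for z in(.085,.095,.105):
    p=plane(W,[(331,187),(331,242.5),(319,215),(343,215)],z);print(z,np.linalg.norm(p[0]-p[1]),np.linalg.norm(p[2]-p[3]),p[:2].mean(0))
p=plane(W,[(287,154),(375,153),(369,314),(290,313)],.01)
print(p,np.linalg.norm(np.diff(p,axis=0,append=p[:1]),axis=1),p.mean(0));d=p[2]+p[3]-p[0]-p[1];print("yaw",np.arctan2(d[1],d[0]))
W2=dict(W)
V=W["img"][:,:,:];hsv=cv2.cvtColor(V,cv2.COLOR_BGR2HSV);print("V col331",hsv[172:250,331,2].tolist())
print("edges row215",hsv[215,312:352,2].tolist())
# heights: lug top ends across wrist/top, wrist/scene
print("red W/T",tri(W,[(325,372)],T,[(278.5,240)]))
t=[b for b in blobs(T,*BLUE,30) if abs(b.mean((0,1))-[247,291]).max()<10][0]
s=[b for b in blobs(S,*BLUE,30) if abs(b.mean((0,1))-[351,178]).max()<10][0]
hv=cv2.cvtColor(T["img"],cv2.COLOR_BGR2HSV)[278:304,236:260];print(hv[:,:,2]*(hv[:,:,0]>100)*(hv[:,:,1]>120))
print("scene box",cv2.boundingRect(s))
E
```

```text
0.085 0.048227439833644824 0.020337847242190236 [0.4346 0.2114 0.085 ]
0.095 0.04671497080200802 0.019700028518449646 [0.4325 0.2125 0.095 ]
0.105 0.04520250177037136 0.01906220979470911 [0.4305 0.2136 0.105 ]
[[0.3734 0.1966 0.01  ]
 [0.4169 0.2733 0.01  ]
 [0.571  0.1827 0.01  ]
 [0.5248 0.106  0.01  ]] [0.0882 0.1788 0.0896 0.1765] [0.4715 0.1896 0.01  ]
yaw -0.5354376126861977
V col331 [88, 88, 87, 87, 86, 77, 70, 70, 71, 72, 73, 72, 72, 79, 104, 126, 137, 147, 158, 163, 164, 164, 164, 165, 164, 164, 163, 163, 162, 163, 163, 162, 163, 162, 162, 163, 162, 163, 163, 163, 164, 156, 132, 105, 103, 103, 104, 103, 103, 103, 102, 103, 103, 102, 103, 103, 101, 103, 102, 102, 102, 101, 102, 102, 102, 102, 101, 101, 101, 98, 94, 91, 105, 129, 128, 127, 128, 126]
edges row215 [56, 55, 56, 57, 55, 56, 60, 76, 89, 95, 98, 102, 103, 104, 102, 103, 103, 103, 103, 105, 101, 113, 145, 163, 161, 161, 158, 147, 135, 123, 94, 84, 86, 85, 84, 84, 85, 85, 84, 85]
red W/T [[0.5576 0.1325 0.0974]]
[[ 0  0  0  0  0  0  0  0  0  0  0  0  0  0  0  0  0  0  0  0  0  0  0  0]
 [ 0  5  0  0  0  0  0  0  0  0 
[... 1171 characters left out ...]
0  0  0  0  0  0  0  0  0  0  0  0  0  0  0  0  0  0  9  0  0  0  0  0]
 [ 0  0  0  0  0  0  0  0  0  0  0  0  0  0  0  0  0  0  0 14  0  0  0  0]
 [ 0  0  0  0  0  0  0  0  0  0  0  0  0  0  0  0  0  0  0  0  0  0  0  0]
 [ 0  0  7  0  0  0  0  0  0  0  0  0  0  0  0  0  0  0 12  0  0  0  0  0]
 [ 0  0  0  8  1  0  0  0  0  0  0  0  0  0  0  0  0  0  0  0  0  0  0  0]
 [ 0  0  0  0  0  0  0  0  0  0  0  0  0  0  0  0  0  0  0  0  0  0  0  0]
 [ 0  0  0  0  0  0  0  0  0  0  0  0  0  0  0  0  0  0  0  0  0  0  0  0]
 [ 0  0  0  0  0  0  0  0  0  0  0  0  0  0  0  0  0  0  0  0  0  0  0  0]
 [ 0  0  0  0  0  0  0  0  0  0  0  0  0  0  0  0  0  0  0  0  0  0  0  0]]
scene box (348, 169, 7, 22)
```

```bash
python3 jog.py '[[0.001, 0.005, 0.035, 0, 0, 0.008], [0, 0, 0.035, 0, 0, 0], [0, 0, 0, 0, 0, 0], [0, 0, 0, 0, 0, 0]]'
python3 - <<'E'
from h import *
np.set_printoptions(precision=4,suppress=True)
W,T=[bot.camera(n) for n in("wrist","top")]
s=bot.sense();cv2.imwrite("pics/w2.png",W["img"])
for q in blobs(W,*BLUE,100): print(cv2.boundingRect(q))
hv=cv2.cvtColor(W["img"],cv2.COLOR_BGR2HSV)
m=cv2.inRange(hv,(100,120,50),(130,255,255));x=331
col=np.flatnonzero(m[100:420,x])+100;print(col.min(),col.max(),hv[col.min()-2:col.max()+3,x,2].tolist())
for r in(int(col.max())-20,int(col.max())-5):
    c=np.flatnonzero(m[r,280:400])+280;print(r,c.min(),c.max())
E
```

```text
t: 2.25
eef_pos: [0.4343, 0.2124, 0.1618]
tcp_rot: [0.266, 0.964, 0.0, 0.001]
force: [0.9, 0.1, 0.2]
opening: 0.0603
grip_force: 0.0
(308, 190, 30, 83)
(0, 431, 13, 19)
190 272 [83, 80, 74, 73, 74, 75, 74, 75, 74, 76, 76, 76, 75, 82, 100, 120, 135, 143, 151, 160, 167, 172, 171, 170, 172, 171, 169, 170, 169, 169, 170, 169, 171, 168, 146, 111, 106, 108, 107, 107, 108, 108, 107, 107, 107, 107, 107, 107, 107, 106, 106, 107, 107, 106, 105, 106, 107, 106, 105, 107, 106, 105, 106, 105, 105, 106, 105, 105, 106, 105, 104, 105, 104, 105, 104, 105, 105, 105, 104, 103, 105, 103, 103, 100, 96, 92, 110]
252 309 337
267 310 336
```

View pics/w2.png

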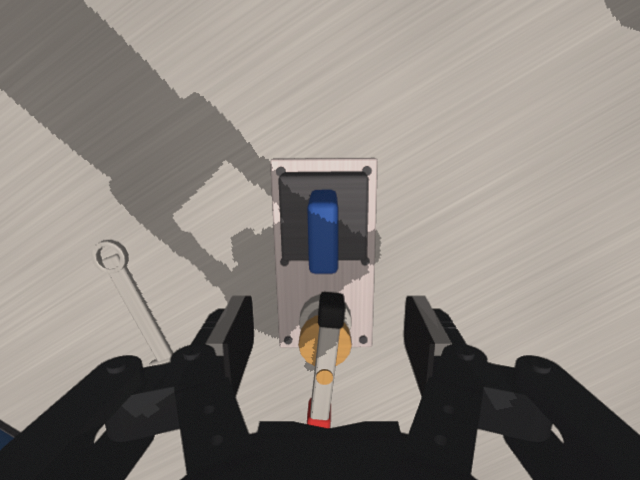

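Wrist view lower down: the lug's top face now spans cols 309–337, rows 203–273, between the open fingers. I'll get its height from the two wrist positions.

```bash
python3 - <<'E'
from h import *
np.set_printoptions(precision=4,suppress=True)
W=bot.camera("wrist");T=W["camera_from_world"]
W1=dict(W);M=np.eye(4);U,_,V=np.linalg.svd(np.array([[0.504,0.864,0.001],[0.827,-0.483,0.288],[0.249,-0.144,-0.958]]));M[:3,:3]=U@V
M[:3,3]=-M[:3,:3]@[0.36877608,0.24666693,0.40385564];W1["camera_from_world"]=M
print(tri(W1,[(331,185.5),(331,243.5)],W,[(323.5,203),(323.5,273)]))
p=plane(W,[(323.5,203),(323.5,273),(309,252),(338,252)],.095);print(p,p[:2].mean(0),np.linalg.norm(p[0]-p[1]),np.linalg.norm(p[2]-p[3]))
f=plane(W,[(272,158.5),(377.5,158.5),(372.5,347),(277,347)],.01);print(f,f.mean(0));d=f[2]+f[3]-f[0]-f[1];print("yaw",np.arctan2(d[1],d[0]))
s=bot.sense();print(s["eef_pos"]);from scipy.spatial.transform import Rotation as R
r=R.from_quat(s["tcp_rot"]).as_matrix();print(r);g=np.array([*p[:2].mean(0)[:2],.08-bot.grasp_offset]);print("tool delta",r.T@(g-s["eef_pos"]))
# can positions
Tt=bot.camera("top");print(plane(Tt,[(322,200),(289,148)],.158),plane(Tt,[(539,195)],.19))
E
```

```text
[[0.4099 0.2261 0.1095]
 [0.4536 0.2002 0.0951]]
[[0.4128 0.2249 0.095 ]
 [0.4537 0.2002 0.095 ]
 [0.436  0.1997 0.095 ]
 [0.4458 0.2161 0.095 ]] [0.4332 0.2125 0.095 ] 0.04766781594829772 0.019105540362521285
[[0.373  0.198  0.01  ]
 [0.4181 0.2733 0.01  ]
 [0.5729 0.1829 0.01  ]
 [0.5253 0.1036 0.01  ]] [0.4723 0.1894 0.01  ]
yaw -0.5416536914648638
[0.4347 0.2124 0.1622]
[[-0.8585  0.5129  0.0032]
 [ 0.5129  0.8585  0.0007]
 [-0.0024  0.0022 -1.    ]]
tool delta [ 0.0016 -0.0008  0.1008]
[[0.6427 0.0206 0.158 ]
 [0.7763 0.1002 0.158 ]] [[ 0.6376 -0.4831  0.19  ]]
```

Lug height and position match the text (lug top about 95 mm; lug at 0.433, 0.2125). I'll descend and grip.

```bash
python3 jog.py '[[0.001, -0.001, 0.04, 0, 0, 0], [0, 0, 0.04, 0, 0, 0], [0, 0, 0.02, 0, 0, 0], [0, 0, 0, 0, 0, 0]]' && python3 jog.py '[[0, 0, 0, 0, 0, 0], [0, 0, 0, 0, 0, 0], [0, 0, 0, 0, 0, 0], [0, 0, 0, 0, 0, 0], [0, 0, 0, 0, 0, 0], [0, 0, 0, 0, 0, 0]]' 0 100
```

```text
t: 2.95
eef_pos: [0.4311, 0.2115, 0.0594]
tcp_rot: [0.266, 0.964, -0.001, -0.001]
force: [0.1, 0.4, 0.6]
opening: 0.0597
grip_force: 0.0
t: 3.7
eef_pos: [0.4328, 0.2111, 0.062]
tcp_rot: [0.266, 0.964, -0.001, 0.001]
force: [-4.6, -5.1, 8.7]
opening: 0.015
grip_force: 98.0
```

```bash
python3 jog.py '[[0, 0, -0.01, 0, 0, 0], [0, 0, -0.015, 0, 0, 0], [0, 0, -0.015, 0, 0, 0], [0, 0, 0, 0, 0, 0], [0, 0, 0, 0, 0, 0]]'
python3 - <<'E'
from h import *
S,W=bot.camera("scene"),bot.camera("wrist");print(bot.sense()["torque"])
a=cv2.resize(S["img"][130:250,290:420],(430,397),interpolation=2);b=cv2.resize(W["img"][130:430,180:480],(370,397))
cv2.imwrite("pics/l1.png",np.hstack([a,b]))
E
```

```text
t: 4.32
eef_pos: [0.4318, 0.2117, 0.1001]
tcp_rot: [0.266, 0.964, -0.0, -0.0]
force: [-0.2, -0.4, -6.8]
opening: 0.0149
grip_force: 98.1
[ 0.06296381  0.12029209 -0.02226235]
```

View pics/l1.png

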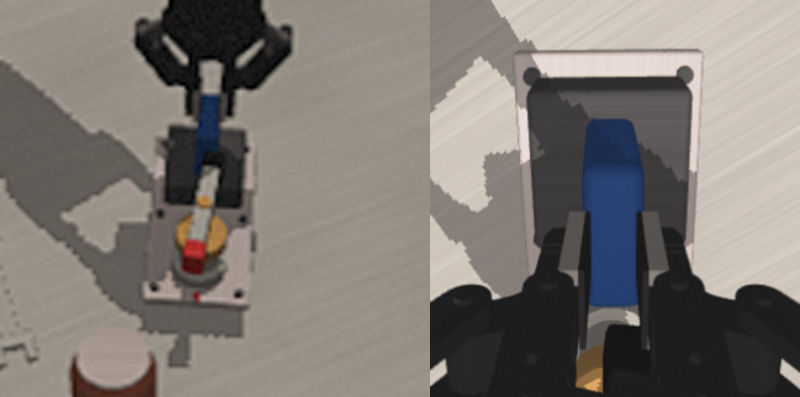

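Scene and wrist crops show the unit hanging level, with the lug between the pads and 6.8 N carried. Next I'll lift it clear of the cans and carry it, while checking the nest's corners from two views.

```bash
python3 jog.py '[[0, 0, -0.02, 0, 0, 0], [0, 0, -0.035, 0, 0, 0], [0, 0, -0.04, 0, 0, 0], [0, 0, -0.035, 0, 0, 0], [0, 0, -0.02, 0, 0, 0], [0, 0, 0, 0, 0, 0]]'
python3 - <<'E'
from h import *
np.set_printoptions(precision=4,suppress=True)
S,T=bot.camera("scene"),bot.camera("top")
# order: scene [242,279],[210,303],[164,255],[199,232]; top matched by position
s=[(242,279),(210,303),(164,255),(199,232)];print(plane(S,s,.028))
t=[(470,297),(428,313),(398,239),(440,226)];print(plane(T,t,.028))
# dark floor seen inside fence, by adaptive threshold of non-blue dark pixels
for n,c,seed in(("scene",S,(205,268)),("top",T,(433,268))):
    g=cv2.cvtColor(c["img"],cv2.COLOR_BGR2HSV)
    m=cv2.inRange(g,(0,0,0),(180,110,110));k=cv2.connectedComponents(m)[1];mm=np.uint8(k==k[seed[1],seed[0]])
    q=max(cv2.findContours(mm,0,1)[0],key=cv2.contourArea);print(n,cv2.contourArea(q),cv2.approxPolyDP(cv2.convexHull(q),6,True).reshape(-1,2).tolist())
E
```

```text
t: 5.18
eef_pos: [0.4331, 0.2119, 0.2514]
tcp_rot: [0.266, 0.964, 0.001, 0.001]
force: [0.7, 0.3, -7.7]
opening: 0.0146
grip_force: 98.8
[[ 0.5787 -0.1927  0.028 ]
 [ 0.609  -0.2912  0.028 ]
 [ 0.4122 -0.3568  0.028 ]
 [ 0.3804 -0.2469  0.028 ]]
[[ 0.4113 -0.3574  0.028 ]
 [ 0.372  -0.2469  0.028 ]
 [ 0.5663 -0.1783  0.028 ]
 [ 0.5996 -0.2915  0.028 ]]
scene 1953.5 [[198, 237], [238, 274], [209, 300], [171, 258]]
top 2528.0 [[436, 229], [463, 296], [430, 307], [404, 241]]
```

```bash
python3 jog.py '[[-0.01, -0.015, 0, 0, 0, 0], [-0.02, -0.03, 0, 0, 0, 0], [-0.026, -0.041, 0, 0, 0, 0], [-0.03, -0.047, 0, 0, 0, 0], [-0.03, -0.047, 0, 0, 0, 0], [-0.03, -0.047, 0, 0, 0, 0], [-0.03, -0.047, 0, 0, 0, 0], [-0.03, -0.047, 0, 0, 0, 0], [-0.028, -0.041, 0, 0, 0, 0], [-0.02, -0.032, 0, 0, 0, 0], [-0.014, -0.023, 0, 0, 0, 0], [0, 0, 0, 0, 0, 0]]' && python3 jog.py '[[0, 0, 0, 0, 0, -0.1], [0, 0, 0, 0, 0, -0.17], [0, 0, 0, 0, 0, -0.17], [0, 0, 0, 0, 0, -0.17], [0, 0, 0, 0, 0, -0.16], [0, 0, 0, 0, 0, -0.1], [0, 0, 0, 0, 0, 0], [0, 0, 0, 0, 0, 0]]'
python3 - <<'E'
from h import *
W=bot.camera("wrist");s=bot.sense();print(s["joints"]);np.savez("w3.npz",T=W["camera_from_world"]);cv2.imwrite("pics/w3.png",W["img"])
E
```

```text
t: 6.78
eef_pos: [0.447, -0.2848, 0.2478]
tcp_rot: [0.267, 0.964, 0.001, -0.002]
force: [-0.1, 0.6, -7.0]
opening: 0.0149
grip_force: 98.8
t: 7.78
eef_pos: [0.4479, -0.283, 0.2495]
tcp_rot: [-0.164, 0.986, 0.001, -0.0]
force: [0.3, -0.4, -6.3]
opening: 0.0147
grip_force: 98.8
[-7.91889850e-01  1.18347345e-02  1.65553682e+00 -1.82778943e-05
  1.47522628e+00 -2.69290235e+00]
```

View pics/w3.png

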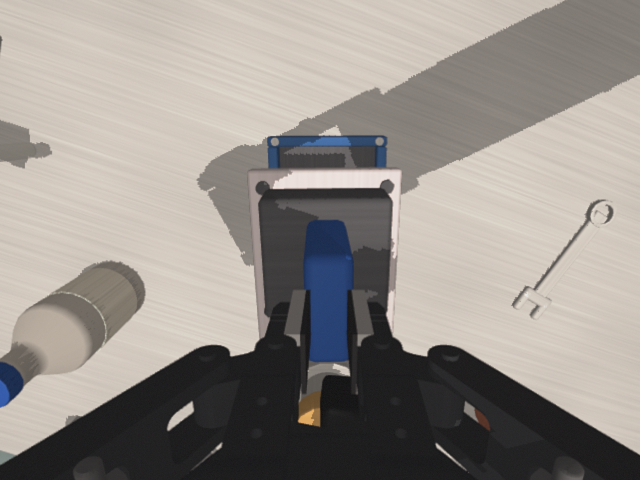

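Wrist view: the nest's rear outer corners are at (268,137) and (387,136), and the hanging foot's rear corners at (248,170) and (401,170). Both look nearly parallel.

```bash
python3 - <<'E'
from h import *
np.set_printoptions(precision=4,suppress=True)
from scipy.spatial.transform import Rotation as R
W=bot.camera("wrist");s=bot.sense();r=R.from_quat(s["tcp_rot"]).as_matrix();e=s["eef_pos"]
for n,px,z in(("nest",[(267.5,136.5),(387.5,135.5)],.028),("foot",[(248,170.5),(401.5,169.5)],e[2]-.0515)):
    p=plane(W,px,z);q=(p-e)@r;d=p[1]-p[0];print(n,p,"tool",q,np.linalg.norm(d),"mid",p.mean(0),"yaw",np.arctan2(d[1],d[0])-np.pi/2)
print(r,np.arctan2(r[1,1],r[0,1])-np.pi/2)
E
```

```text
nest [[ 0.4105 -0.3576  0.028 ]
 [ 0.371  -0.245   0.028 ]] tool [[ 0.0596 -0.0581  0.2219]
 [ 0.0604  0.0611  0.222 ]] 0.11928857918762462 mid [ 0.3907 -0.3013  0.028 ] yaw 0.3376988368445182
foot [[ 0.4191 -0.3403  0.1984]
 [ 0.3898 -0.2563  0.1984]] tool [[ 0.0459 -0.0444  0.0515]
 [ 0.0464  0.0445  0.0515]] 0.08893225182738124 mid [ 0.4044 -0.2983  0.1984] yaw 0.33583101267718773
[[-0.9459 -0.3244 -0.0005]
 [-0.3244  0.9459  0.0005]
 [ 0.0003  0.0006 -1.    ]] 0.3303862321402826
```

```bash
python3 jog.py '[[-0.001, 0.001, 0.02, 0, 0, 0], [0, 0, 0.04, 0, 0, 0], [0, 0, 0.04, 0, 0, 0], [0, 0, 0.03, 0, 0, 0], [0, 0, 0.01, 0, 0, 0], [0, 0, 0, 0, 0, 0], [0, 0, 0, 0, 0, 0]]'
python3 - <<'E'
from h import *
W=bot.camera("wrist");S=bot.camera("scene");np.savez("w4.npz",T=W["camera_from_world"])
cv2.imwrite("pics/w4.png",np.hstack([W["img"][100:400,180:480],cv2.resize(S["img"][180:330,130:280],(450,450),interpolation=2)[:300]*0+cv2.resize(S["img"][180:320,125:335],(450,300),interpolation=2)]))
E
```

```text
t: 8.75
eef_pos: [0.4499, -0.2835, 0.1122]
tcp_rot: [-0.165, 0.986, -0.001, 0.001]
force: [0.2, -0.6, -6.9]
opening: 0.0142
grip_force: 98.8
```

View pics/w4.png

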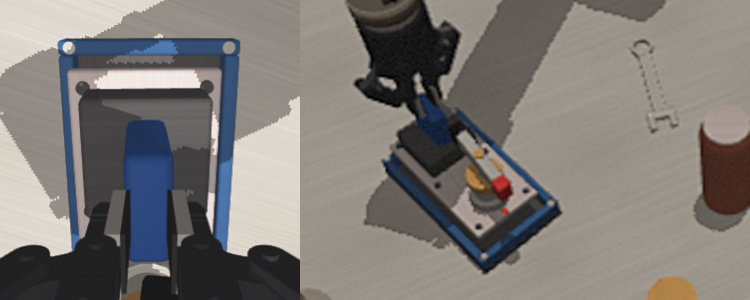

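Wrist view: nest outer rear corners at (239,139) and (419,139), foot rear corners at (248,169) and (402,169). The scene crop shows the foot over the nest.

```bash
python3 - <<'E'
from h import *
np.set_printoptions(precision=4,suppress=True)
from scipy.spatial.transform import Rotation as R
W=bot.camera("wrist");s=bot.sense();r=R.from_quat(s["tcp_rot"]).as_matrix();e=s["eef_pos"]
W3=dict(W);W3["camera_from_world"]=np.load("w3.npz")["T"]
N=[(239,138.5),(419.5,138.5)]
print("corner tri",tri(W3,[(267.5,136.5),(387.5,135.5)],W,N))
for n,px,z in(("nest",N,.028),("foot",[(247.5,169),(402,168.5)],e[2]-.0515)):
    p=plane(W,px,z);q=(p-e)@r;d=p[1]-p[0];print(n,"tool",q,np.linalg.norm(d),"yaw",np.arctan2(d[1],d[0])-np.pi/2)
hv=W["img"]
for row in(200,230): print(row,hv[row,235:262].tolist()[::2],hv[row,390:425].tolist()[::2])
E
```

```text
corner tri [[ 0.4106 -0.359   0.0169]
 [ 0.3703 -0.2424  0.0118]]
nest tool [[ 0.0626 -0.0563  0.0838]
 [ 0.0625  0.0608  0.0835]] 0.11719551556316671 yaw 0.3307506921779435
foot tool [[ 0.0465 -0.0452  0.0516]
 [ 0.0468  0.0443  0.0513]] 0.08958625404818822 yaw 0.3339319263673579
200 [[134, 141, 147], [134, 141, 148], [135, 142, 149], [106, 80, 66], [115, 80, 52], [117, 80, 53], [116, 78, 51], [130, 134, 146], [155, 160, 175], [158, 162, 177], [156, 161, 176], [159, 164, 178], [113, 116, 126], [53, 52, 55]] [[81, 81, 83], [111, 114, 123], [148, 152, 166], [146, 151, 164], [140, 144, 157], [90, 83, 82], [87, 59, 41], [113, 78, 53], [120, 83, 55], [118, 81, 54], [118, 81, 54], [117, 80, 54], [113, 77, 51], [119, 111, 111], [138, 146, 153], [137, 144, 150], [135, 142, 148], [136, 143, 149]]
230 [[131, 137, 144], [131, 138, 144], [132, 139, 145], [134, 141, 148], [107, 84, 71], [115, 79, 52], [115, 80, 53], [114, 78, 51], [121, 116, 121], [153, 157, 172], [158, 162, 176], [156, 161, 175], [149, 154, 167], [59, 59, 59]] [[82, 82, 88], [227, 231, 243], [225, 229, 239], [224, 228, 239], [151, 154, 167], [78, 54, 34], [108, 74, 49], [117, 82, 54], [116, 80, 52], [115, 79, 53], [114, 78, 52], [111, 76, 50], [116, 106, 104], [136, 143, 150], [136, 142, 149], [135, 142, 148], [134, 140, 147], [132, 140, 146]]
```

The top-view and wrist rays agree on the corners at z=28 mm. I'll shift 2 mm sideways and lower to just above the floor.

```bash
python3 jog.py '[[0.0005, 0.002, 0, 0, 0, 0], [0, 0, 0.01, 0, 0, 0], [0, 0, 0.012, 0, 0, 0], [0, 0, 0.01, 0, 0, 0], [0, 0, 0.004, 0, 0, 0], [0, 0, 0, 0, 0, 0], [0, 0, 0, 0, 0, 0]]'; for i in 1; do :; done; python3 jog.py '[[0, 0, 0.003, 0, 0, 0], [0, 0, 0, 0, 0, 0]]'
```

```text
t: 9.78
eef_pos: [0.448, -0.2809, 0.0747]
tcp_rot: [-0.165, 0.986, -0.0, 0.0]
force: [-1.1, 0.9, -6.5]
opening: 0.0147
grip_force: 99.0
t: 10.02
eef_pos: [0.4477, -0.2809, 0.0714]
tcp_rot: [-0.165, 0.986, -0.0, 0.0]
force: [-0.2, -0.1, -5.2]
opening: 0.0147
grip_force: 99.4
```

```bash
python3 jog.py '[[0, 0, 0.0015, 0, 0, 0], [0, 0, 0, 0, 0, 0]]';python3 jog.py '[[0, 0, 0.0015, 0, 0, 0], [0, 0, 0, 0, 0, 0]]'
python3 - <<'E'
from h import *
W=bot.camera("wrist");S=bot.camera("scene");T=bot.camera("top");print(bot.sense()["force"],bot.sense()["torque"])
cv2.imwrite("pics/w5.png",np.hstack([W["img"][120:420,200:460],cv2.resize(S["img"][210:310,150:280],(390,300),interpolation=2)]))
E
```

```text
t: 10.28
eef_pos: [0.4479, -0.2812, 0.0703]
tcp_rot: [-0.165, 0.986, -0.001, 0.0]
force: [-1.4, -2.1, -2.9]
opening: 0.0142
grip_force: 99.8
t: 10.52
eef_pos: [0.4483, -0.2823, 0.0697]
tcp_rot: [-0.165, 0.986, -0.002, 0.0]
force: [-3.6, -4.0, 3.0]
opening: 0.0144
grip_force: 101.0
[-3.93146265 -3.70941992  3.61809264] [-0.49853104  0.64633205  0.01374684]
```

View pics/w5.png

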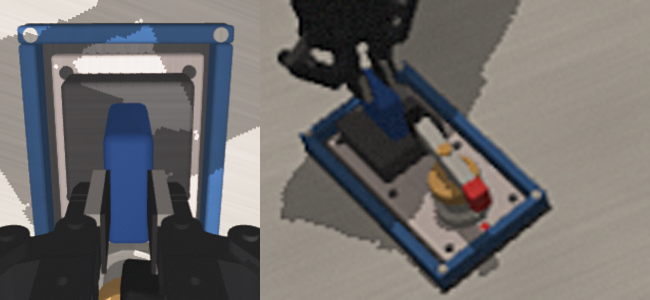

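The foot is inside the fence with a gap all round, and the floor is carrying it. Release it.

```bash
python3 jog.py '[[0, 0, 0, 0, 0, 0], [0, 0, 0, 0, 0, 0], [0, 0, 0, 0, 0, 0], [0, 0, 0, 0, 0, 0]]' 0.05 && python3 jog.py '[[0, 0, -0.02, 0, 0, 0], [0, 0, -0.04, 0, 0, 0], [0, 0, -0.05, 0, 0, 0], [0, 0, -0.05, 0, 0, 0], [0, 0, -0.02, 0, 0, 0], [0, 0, 0, 0, 0, 0], [0, 0, 0, 0, 0, 0]]'
python3 - <<'E'
from h import *
W,T,S=[bot.camera(n) for n in("wrist","top","scene")];np.savez("w6.npz",T=W["camera_from_world"])
cv2.imwrite("pics/w6.png",np.hstack([W["img"][100:450,200:460],cv2.resize(S["img"][200:316,140:280],(420,350),interpolation=2)]))
for c in(W,T,S): print([np.round(cv2.minAreaRect(q)[0],1) for q in blobs(c,*RED,10)])
E
```

```text
t: 11.18
eef_pos: [0.4478, -0.2805, 0.0683]
tcp_rot: [-0.165, 0.986, 0.0, 0.0]
force: [0.3, -0.2, -0.3]
opening: 0.05
grip_force: 0.0
t: 12.05
eef_pos: [0.4471, -0.2801, 0.2466]
tcp_rot: [-0.165, 0.986, 0.001, -0.001]
force: [-0.6, 0.0, 0.5]
opening: 0.0501
grip_force: 0.0
[]
[array([426.3, 224.6]), array([411. , 135.5])]
[]
```

View pics/w6.png

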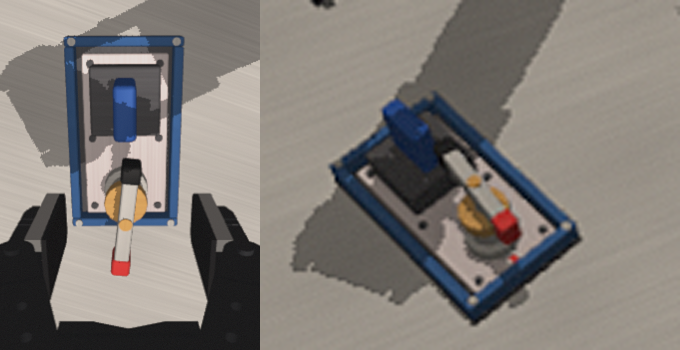

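The unit lies flat in the nest. In wrist pixels the bar runs from the black cap at about (331,265) to the red cap at about (321,365), with a brass disc at about (325,325).

```bash
python3 - <<'E'
from h import *
np.set_printoptions(precision=4,suppress=True)
W,T,S=[bot.camera(n) for n in("wrist","top","scene")]
RB=((0,150,60),(8,255,255))
for n,c in(("W",W),("T",T),("S",S)):
    for q in blobs(c,*RB,8): r=cv2.minAreaRect(q);print(n,np.round(r[0],1),np.round(r[1],1),cv2.boundingRect(q))
g=cv2.cvtColor(W["img"],cv2.COLOR_BGR2GRAY);print("col331",g[250:300,331].tolist());print("row265",g[265,315:347].tolist());print("row345",g[345,305:345].tolist(),"row300",g[300,305:350].tolist())
print("col321",W["img"][350:380,321,2].tolist())
f=[(276,152),(366,152)]
e=bot.sense()["eef_pos"]
for z in(.103,.108,.113):
    p=plane(W,[(331,262),(321,368)],z);d=p[1]-p[0];print(z,p,np.linalg.norm(d),p.mean(0),"yaw",np.arctan2(d[1],d[0]))
print(plane(W,[(325.5,325)],.11))
a=plane(W,[(325,179),(325,240)],.103);d=a[1]-a[0];print("lug",a,np.arctan2(d[1],d[0]),a.mean(0))
E
```

```text
W [319.8 367.4] [17.6 15. ] (311, 359, 19, 17)
T [ 31.  200.5] [25. 26.] (18, 188, 27, 26)
T [ 24.8 257.2] [25.5 28.1] (11, 244, 28, 28)
T [ 62.5 172.5] [25. 25.] (50, 160, 26, 26)
T [ 60.2 224.7] [25.6 18.4] (46, 215, 25, 25)
T [426.3 224.2] [6.1 7.1] (423, 221, 8, 8)
T [411.  136.5] [5. 8.] (407, 134, 9, 6)
T [ 51.6 238.5] [15.6  3.7] (45, 234, 15, 8)
T [316.5 211.9] [17.9  6. ] (310, 205, 16, 12)
S [221.7 274.8] [9.4 7.5] (217, 269, 10, 12)
S [550.9 177.9] [24.6 11. ] (541, 168, 24, 17)
S [518.2 145.5] [23.1  9.3] (508, 138, 23, 13)
S [517.3 122.6] [15.6  5.4] (512, 115, 13, 13)
S [547.7 151.1] [15.2  5.6] (544, 143, 10, 15)
col331 [213, 212, 212, 212, 210, 211, 211, 199, 146, 50, 16, 19, 20, 23, 20, 19, 20, 26, 26, 33, 48, 55, 56, 54, 52, 53, 50, 50, 49, 47, 45, 46, 41, 39, 69, 154, 202, 203, 201, 200, 201, 201, 201, 200, 199, 200, 199, 200, 199, 199]
row265 [132, 132, 134, 133, 132, 125, 73, 29, 17, 20, 21, 25, 22, 20, 22, 22, 19, 22, 19, 20, 21, 23, 22, 19, 19, 49, 127, 208, 208, 207, 207, 205]
row345 [183, 183, 183, 184, 184, 184, 184, 184, 185, 170, 113, 160, 186, 195, 194, 1
[... 338 characters left out ...]
32, 153, 197, 202]
col321 [199, 197, 198, 197, 198, 198, 198, 197, 197, 196, 194, 190, 206, 217, 218, 219, 218, 217, 217, 216, 217, 215, 216, 215, 214, 201, 187, 197, 198, 193]
0.103 [[ 0.4873 -0.2612  0.103 ]
 [ 0.5926 -0.235   0.103 ]] 0.10850857636989845 [ 0.54   -0.2481  0.103 ] yaw 0.2443262046202289
0.108 [[ 0.4856 -0.2619  0.108 ]
 [ 0.5892 -0.2361  0.108 ]] 0.10679818862390139 [ 0.5374 -0.249   0.108 ] yaw 0.24432620462022897
0.113 [[ 0.4839 -0.2625  0.113 ]
 [ 0.5859 -0.2371  0.113 ]] 0.10508780087790437 [ 0.5349 -0.2498  0.113 ] yaw 0.24432620462022844
[[ 0.5436 -0.2471  0.11  ]]
lug [[ 0.4205 -0.2895  0.103 ]
 [ 0.47   -0.2727  0.103 ]] 0.3282749185567307 [ 0.4452 -0.2811  0.103 ]
```

```bash
python3 - <<'E'
from h import *
np.set_printoptions(precision=4,suppress=True)
from scipy.spatial.transform import Rotation as R
W,T,S=[bot.camera(n) for n in("wrist","top","scene")];s=bot.sense();e=s["eef_pos"];r=R.from_quat(s["tcp_rot"]).as_matrix()
for z in(.1,.108,.116):
    p=plane(W,[(330.3,268),(320,376)],z);q=plane(W,[(330.3,276),(320.3,368)],z);d=q[1]-q[0]
    print(z,np.linalg.norm(p[1]-p[0]),np.linalg.norm(d),p.mean(0),q.mean(0),"yaw",np.arctan2(d[1],d[0]))
print("tri red",tri(W,[(320.3,367.5)],T,[(426.3,224.3)]),tri(W,[(320.3,367.5)],S,[(221.5,273)]),tri(T,[(426.3,224.3)],S,[(221.5,273)]))
# foot corners on z=.018
f=plane(W,[(278.5,153.5),(363.5,153.5),(362,313),(282,313)],.018);print("foot",f,f.mean(0))
u=np.array([np.cos(.332),np.sin(.332)]);print("spindle from lug",np.array([.4452,-.2811])+.1*u)
print("tool yaw",np.arctan2(r[1,1],r[0,1])-np.pi/2,e)
E
```

```text
0.1 0.11343553121466084 0.09665076923960104 [ 0.5498 -0.2463  0.1   ] [ 0.549  -0.2464  0.1   ] yaw 0.2316370185044669
0.108 0.11060906591396837 0.09424252869437015 [ 0.5455 -0.2477  0.108 ] [ 0.5448 -0.2478  0.108 ] yaw 0.23163701850446625
0.116 0.10778260061327591 0.09183428814913908 [ 0.5413 -0.2491  0.116 ] [ 0.5405 -0.2492  0.116 ] yaw 0.231637018504467
tri red [[ 0.5889 -0.2372  0.1094]] [[ 0.59   -0.238   0.1083]] [[ 0.5891 -0.2382  0.1063]]
foot [[ 0.4231 -0.3402  0.018 ]
 [ 0.3948 -0.2578  0.018 ]
 [ 0.5652 -0.1961  0.018 ]
 [ 0.5953 -0.2839  0.018 ]] [ 0.4946 -0.2695  0.018 ]
spindle from lug [ 0.5397 -0.2485]
tool yaw 0.3311650434038158 [ 0.4476 -0.2806  0.248 ]
```

Bar height is confirmed (top at about 108 mm). Its centre is at about (0.5435, -0.2485) with yaw about 0.232. I'll move over it, turn, and descend.

```bash
python3 jog.py '[[-0.03, 0, 0, 0, 0, 0], [-0.041, 0, 0, 0, 0, 0], [-0.03, 0, 0, 0, 0, 0.05], [0, 0, 0.02, 0, 0, 0.05], [0, 0, 0.04, 0, 0, 0], [0, 0, 0.04, 0, 0, 0], [0, 0, 0.02, 0, 0, 0], [0, 0, 0, 0, 0, 0], [0, 0, 0, 0, 0, 0]]' 0.05 70
python3 - <<'E'
from h import *
W=bot.camera("wrist");s=bot.sense();print(s["eef_pos"],s["joints"])
from scipy.spatial.transform import Rotation as R
r=R.from_quat(s["tcp_rot"]).as_matrix();print("yaw",np.arctan2(r[1,1],r[0,1])-np.pi/2)
g=cv2.cvtColor(W["img"],cv2.COLOR_BGR2GRAY)
u=np.array([np.cos(.232),np.sin(.232)]);c=np.array([.5435,-.2485])
print("expected px black ctr, outer end, axis",proj(W,[[*(c-.047*u),.108],[*(c-.056*u),.108],[*c,.108]]).round(1))
x=int(proj(W,[[*(c-.047*u),.108]])[0,0]);y=int(proj(W,[[*(c-.047*u),.108]])[0,1])
print("col",x,y-45,g[y-45:y+35,x].tolist());print("row",y+5,x-35,g[y+5,x-35:x+35].tolist())
E
```

```text
t: 13.62
eef_pos: [0.5443, -0.2487, 0.1303]
tcp_rot: [-0.115, 0.993, -0.001, 0.001]
force: [-0.2, -0.1, 1.2]
opening: 0.0502
grip_force: 0.0
[ 0.54445669 -0.2487797   0.13057591] [-6.30281851e-01  2.75044699e-01  1.60252688e+00  2.57907967e-05
  1.26019317e+00 -2.43226262e+00]
yaw 0.23117297342572418
expected px black ctr, outer end, axis [[325.1 173.6]
 [325.1 155.5]
 [325.4 261.2]]
col 325 128 [94, 94, 88, 78, 69, 68, 132, 223, 222, 220, 219, 219, 219, 219, 219, 219, 219, 219, 219, 220, 220, 207, 169, 166, 162, 128, 47, 22, 24, 27, 32, 40, 49, 57, 65, 70, 71, 69, 69, 68, 68, 69, 67, 67, 67, 66, 66, 65, 65, 65, 64, 62, 62, 61, 59, 59, 56, 57, 56, 55, 47, 44, 99, 182, 224, 223, 223, 223, 222, 222, 222, 222, 222, 222, 220, 221, 220, 220, 221, 221]
row 178 290 [218, 220, 219, 218, 217, 217, 218, 217, 216, 212, 212, 213, 205, 151, 140, 142, 142, 141, 141, 134, 81, 35, 33, 42, 48, 56, 60, 60, 63, 61, 61, 63, 63, 63, 63, 64, 64, 63, 62, 63, 62, 61, 63, 62, 63, 62, 61, 61, 61, 59, 58, 54, 46, 34, 54, 133, 216, 220, 219, 218, 218, 218, 219, 218, 217, 213, 211, 212, 216, 218]
```

```bash
python3 jog.py '[[0.0015, 0.001, 0.02, 0, 0, 0], [0, 0, 0.02, 0, 0, 0], [0, 0, 0.01, 0, 0, 0], [0, 0, 0, 0, 0, 0], [0, 0, 0, 0, 0, 0]]' && python3 jog.py '[[0, 0, 0, 0, 0, 0], [0, 0, 0, 0, 0, 0], [0, 0, 0, 0, 0, 0], [0, 0, 0, 0, 0, 0], [0, 0, 0, 0, 0, 0]]' 0 60
```

```text
t: 14.3
eef_pos: [0.542, -0.2476, 0.079]
tcp_rot: [-0.115, 0.993, -0.0, 0.0]
force: [0.1, -0.6, -0.1]
opening: 0.0499
grip_force: 0.0
t: 14.92
eef_pos: [0.5415, -0.2472, 0.0783]
tcp_rot: [-0.115, 0.993, 0.0, -0.0]
force: [-0.3, -0.2, 0.2]
opening: -0.0
grip_force: 0.0
```

Opening 0 with no grip force: that doesn't fit a 14 mm bar. I'll check before moving.

```bash
python3 jog.py '[[0, 0, 0, 0, 0, 0], [0, 0, 0, 0, 0, 0]]'; python3 - <<'E'
from h import *
W,T,S=[bot.camera(n) for n in("wrist","top","scene")];s=bot.sense();print(s["eef_pos"],s["opening"],s["grip_force"],s["torque"])
for n,c,ctr in(("T",T,(426,224)),("S",S,(221,274)),("W",W,(320,300))):
    for q in blobs(c,(0,150,60),(8,255,255),8):
        r=cv2.minAreaRect(q)
        if abs(np.array(r[0])-ctr).max()<(25 if n!="W" else 400): print(n,np.round(r[0],1),np.round(r[1],1))
for q in blobs(W,*BLUE,100): print("blue",cv2.boundingRect(q))
u=np.array([np.cos(.232),np.sin(.232)]);c=np.array([.5427,-.2485])
print(proj(W,[[*(c-.047*u),.108],[*(c-.056*u),.108],[*c,.108],[*s["eef_pos"]]]).round(1))
g=cv2.cvtColor(W["img"],cv2.COLOR_BGR2GRAY)
for y in range(60,320,20): print(y,g[y,250:400:5].tolist())
E
```

```text
t: 15.18
eef_pos: [0.5415, -0.2472, 0.0783]
tcp_rot: [-0.115, 0.993, 0.0, -0.0]
force: [-0.4, -0.4, 0.3]
opening: 0.0
grip_force: 0.0
[ 0.54152851 -0.24724678  0.07834431] 6.295586144632311e-05 0.0 [ 0.0756624  -0.00018875 -0.00092814]
S [221.6 274.9] [9.4 7.8]
W [328.  406.5] [25. 14.]
blue (180, 0, 115, 326)
blue (356, 0, 65, 314)
blue (258, 0, 68, 125)
[[319.  195.4]
 [318.8 171.4]
 [319.9 308.3]
 [324.2 278.6]]
60 [97, 98, 98, 78, 88, 112, 115, 117, 121, 120, 122, 75, 73, 61, 51, 69, 68, 66, 69, 68, 68, 68, 67, 68, 56, 157, 156, 69, 49, 66]
80 [105, 104, 103, 103, 63, 77, 77, 79, 78, 78, 77, 76, 76, 67, 51, 68, 69, 68, 67, 67, 68, 69, 69, 70, 59, 157, 159, 72, 53, 61]
100 [103, 103, 105, 103, 71, 65, 78, 77, 78, 76, 76, 77, 76, 69, 61, 63, 66, 66, 67, 67, 67, 66, 66, 67, 63, 156, 156, 113, 66, 51]
120 [101, 101, 68, 67, 68, 67, 59, 61, 60, 57, 57, 54, 51, 49, 51, 65, 65, 67, 66, 68, 67, 68, 68, 69, 68, 82, 155, 145, 69, 49]
140 [69, 68, 68, 69, 67, 69, 70, 68, 65, 63, 84, 84, 82, 75, 72, 81, 119, 103, 152, 157, 158, 155, 153, 155, 159, 155, 154, 156, 69, 48]
160 [69, 67, 146, 157
[... 456 characters left out ...]
54, 157, 154, 152, 94, 140, 196, 186, 185, 188, 187, 183, 184, 129, 129, 229, 222, 226, 228, 229, 225, 226, 226, 65]
240 [65, 155, 156, 151, 155, 153, 155, 153, 149, 86, 93, 124, 211, 233, 231, 232, 233, 227, 155, 99, 89, 204, 184, 151, 151, 149, 150, 151, 147, 71]
260 [64, 67, 157, 156, 151, 152, 153, 124, 135, 135, 135, 117, 155, 157, 155, 154, 152, 143, 131, 130, 129, 128, 124, 148, 148, 147, 153, 154, 147, 120]
280 [46, 64, 126, 153, 153, 154, 145, 135, 134, 135, 135, 113, 153, 156, 153, 151, 150, 142, 131, 131, 130, 132, 131, 199, 224, 227, 92, 95, 225, 212]
300 [47, 58, 58, 106, 88, 62, 52, 48, 48, 131, 133, 112, 144, 94, 93, 35, 28, 93, 93, 93, 128, 74, 54, 52, 55, 60, 69, 78, 85, 91]
```

```bash
python3 - <<'E'
from h import *
W,T,S=[bot.camera(n) for n in("wrist","top","scene")];print(bot.sense()["opening"])
I=W["img"]
for y in range(270,420,10): print(y," ".join("%d,%d,%d"%tuple(I[y,x]) for x in range(285,370,6)))
E
```

```text
4.7163657318006295e-05
270 74,124,164 75,125,165 73,124,165 74,126,166 145,152,160 147,155,162 145,152,159 143,150,157 142,149,156 80,112,139 73,124,164 75,125,165 73,124,164 71,121,160 141,145,158
280 77,128,169 77,129,171 76,128,170 75,128,169 143,151,157 147,155,161 145,151,158 141,149,156 143,150,156 78,111,138 74,124,165 74,124,164 74,124,165 71,114,151 219,223,234
290 107,128,152 76,127,169 76,127,169 75,127,169 143,150,157 104,109,114 104,109,114 73,74,78 101,105,110 82,94,106 80,110,137 73,123,163 73,121,161 182,184,200 154,157,170
300 72,50,34 74,57,49 75,126,168 76,127,170 141,149,155 89,93,96 90,92,96 29,27,29 77,79,82 89,92,96 90,93,96 72,121,160 75,52,35 78,55,38 79,55,38
310 97,67,47 96,66,45 34,32,33 35,32,33 53,54,56 89,93,96 89,92,96 31,31,32 68,69,72 89,92,95 89,92,96 35,33,34 32,32,32 35,33,34 168,115,74
320 108,75,49 46,46,46 45,45,45 49,48,49 89,92,95 89,92,95 89,91,95 29,29,31 59,61,64 90,93,96 89,92,95 47,46,47 47,46,47 46,45,45 206,216,222
330 132,138,145 34,33,33 32,31,32 31,30,31 90,93,97 90,92,96 90,93,96 30,32,32 54,56,58 89,92,95 90,93,96 31,29,31 33,32,3
[... 441 characters left out ...]
3
370 33,32,33 33,32,32 32,30,32 31,31,31 33,32,33 33,32,33 34,34,35 44,44,47 42,42,44 34,33,34 30,31,31 31,31,31 30,31,31 34,34,34 33,33,33
380 32,31,32 31,29,31 32,31,32 32,31,33 33,32,33 34,32,34 37,34,36 44,44,46 42,41,43 39,37,39 34,33,33 30,29,28 32,32,32 33,31,32 33,32,32
390 32,32,32 32,32,32 31,30,30 33,33,33 32,29,31 33,32,33 32,31,32 45,45,47 40,40,41 42,40,41 33,33,33 33,32,32 32,31,32 33,32,31 33,33,34
400 28,28,29 34,33,34 33,33,33 34,34,33 32,31,31 41,40,40 35,35,35 46,49,162 47,49,153 40,39,39 32,30,30 33,32,32 30,30,30 30,30,30 31,30,31
410 32,30,31 30,29,30 34,32,34 33,34,32 31,33,32 35,34,35 31,29,53 46,47,161 46,48,162 33,33,34 31,30,31 33,31,33 31,31,30 34,33,34 33,31,33
```

```bash
python3 - <<'E'
from h import *
np.set_printoptions(precision=4,suppress=True)
W,T=bot.camera("wrist"),bot.camera("top");g=cv2.cvtColor(W["img"],cv2.COLOR_BGR2GRAY);M=W["camera_from_world"];print("cam",-M[:3,:3].T@M[:3,3],bot.sense()["eef_pos"])
print("row200",g[200,290:355].tolist());print("row240",g[240,290:355].tolist());print("col325",g[150:300:2,325].tolist())
t=T["img"];print("top red?",[ (np.round(cv2.minAreaRect(q)[0],1),cv2.contourArea(q)) for q in blobs(T,(0,120,40),(10,255,255),4) if abs(q.mean((0,1))-[426,225]).max()<40])
e=bot.sense()["eef_pos"];print("tip edges if TCP true / 20 / 30mm higher",proj(W,[[e[0]-.0107,e[1]-.0025,e[2]+k] for k in(0,.01,.02,.03,.04)]))
E
```

```text
cam [ 0.4707 -0.262   0.2519] [ 0.5415 -0.2472  0.0783]
row200 [225, 227, 220, 158, 152, 155, 157, 150, 117, 46, 32, 40, 44, 48, 55, 61, 65, 66, 65, 65, 65, 68, 67, 68, 68, 68, 68, 68, 68, 69, 71, 70, 70, 69, 70, 71, 69, 70, 68, 70, 68, 69, 69, 69, 68, 67, 68, 68, 65, 62, 59, 53, 43, 36, 56, 142, 228, 230, 230, 229, 229, 228, 229, 229, 229]
row240 [148, 149, 144, 127, 104, 86, 84, 85, 88, 88, 93, 107, 122, 121, 114, 124, 137, 146, 153, 174, 210, 214, 213, 219, 232, 232, 232, 231, 231, 231, 231, 232, 232, 232, 233, 232, 232, 232, 232, 232, 233, 233, 233, 234, 233, 227, 216, 200, 180, 135, 155, 192, 176, 151, 123, 99, 90, 88, 83, 85, 88, 95, 115, 143, 152]
col325 [232, 232, 232, 232, 232, 233, 232, 233, 234, 215, 17, 26, 27, 33, 44, 57, 71, 78, 77, 77, 75, 75, 73, 73, 70, 71, 66, 66, 63, 62, 60, 59, 55, 52, 40, 187, 235, 233, 234, 233, 234, 233, 233, 232, 232, 232, 233, 158, 154, 153, 154, 154, 153, 153, 153, 153, 153, 154, 152, 153, 152, 152, 152, 152, 152, 151, 152, 151, 150, 152, 77, 31, 34, 33, 34]
top red? [(array([424. , 223.5]), 15.5)]
tip edges if TCP true / 20 / 30mm higher [[324.2318 257.1213]
 [324.0302 264.4938]
 [323.8053 272.7208]
 [323.553  281.959 ]
 [323.2679 292.4055]]
```

The pad pixels (rows 288–335) cover the bar in the image, so the fingers shut just above it. The real tips stand about 30 mm higher than the reported TCP suggests. I'll open, go lower in steps while watching the force, and try again.

```bash
python3 jog.py '[[0, 0, 0, 0, 0, 0], [0, 0, 0, 0, 0, 0], [0, 0, 0, 0, 0, 0], [0, 0, 0, 0, 0, 0]]' 0.05 && python3 jog.py '[[0, 0, 0.008, 0, 0, 0], [0, 0, 0.008, 0, 0, 0], [0, 0, 0, 0, 0, 0]]' && python3 jog.py '[[0, 0, 0, 0, 0, 0], [0, 0, 0, 0, 0, 0], [0, 0, 0, 0, 0, 0], [0, 0, 0, 0, 0, 0], [0, 0, 0, 0, 0, 0]]' 0 40
```

```text
t: 16.08
eef_pos: [0.5415, -0.2472, 0.0783]
tcp_rot: [-0.115, 0.993, 0.0, 0.0]
force: [0.5, 0.6, -0.3]
opening: 0.0499
grip_force: 0.0
t: 16.45
eef_pos: [0.5406, -0.2466, 0.0609]
tcp_rot: [-0.115, 0.993, 0.001, -0.001]
force: [0.5, -0.4, -0.2]
opening: 0.0501
grip_force: 0.0
t: 17.08
eef_pos: [0.5421, -0.2479, 0.0629]
tcp_rot: [-0.115, 0.993, -0.001, 0.001]
force: [1.0, -2.9, 0.6]
opening: 0.0128
grip_force: 45.1
```

Now it grips something 13 mm wide, which fits the bar. I'll take a deeper bite of about 9 mm.

```bash
python3 jog.py '[[0, 0, 0, 0, 0, 0], [0, 0, 0, 0, 0, 0], [0, 0, 0, 0, 0, 0], [0, 0, 0.005, 0, 0, 0], [0, 0, 0.004, 0, 0, 0], [0, 0, 0, 0, 0, 0]]' 0.05 && python3 jog.py '[[0, 0, 0, 0, 0, 0], [0, 0, 0, 0, 0, 0], [0, 0, 0, 0, 0, 0], [0, 0, 0, 0, 0, 0], [0, 0, 0, 0, 0, 0]]' 0 60 && python3 jog.py '[[0, 0, 0, 0, 0, 0.06], [0, 0, 0, 0, 0, 0.12], [0, 0, 0, 0, 0, 0.12], [0, 0, 0, 0, 0, 0]]'
python3 - <<'E'
from h import *
print(bot.sense()["torque"],bot.sense()["joints"])
S=bot.camera("scene");print([(np.round(cv2.minAreaRect(q)[0],1)) for q in blobs(S,(0,150,60),(8,255,255),8) if abs(q.mean((0,1))-[221,274]).max()<30])
E
```

```text
t: 17.82
eef_pos: [0.5411, -0.2469, 0.0526]
tcp_rot: [-0.115, 0.993, 0.0, -0.0]
force: [0.1, -0.3, 0.7]
opening: 0.0502
grip_force: 0.0
t: 18.45
eef_pos: [0.5418, -0.2477, 0.0537]
tcp_rot: [-0.115, 0.993, -0.001, 0.0]
force: [0.9, -2.2, 1.4]
opening: 0.0125
grip_force: 61.5
t: 18.95
eef_pos: [0.5419, -0.2475, 0.0541]
tcp_rot: [0.034, 0.999, -0.0, 0.0]
force: [-1.7, -0.6, 5.6]
opening: 0.0126
grip_force: 62.2
[-0.08650621  0.27871838 -0.1012869 ] [-6.31090617e-01  3.61189018e-01  1.65858561e+00  4.16451235e-05
  1.12097648e+00 -2.13394977e+00]
[array([217.2, 276.9])]
```

The bar turns with the hand: the red end moved from (221.7,275) to (217,277) in the scene view. I'll continue the half turn and rise slightly with the thread.

```bash
python3 jog.py '[[0, 0, -0.0008, 0, 0, 0.13], [0, 0, -0.0003, 0, 0, 0.17], [0, 0, -0.0003, 0, 0, 0.17], [0, 0, -0.0003, 0, 0, 0.17], [0, 0, -0.0003, 0, 0, 0.17], [0, 0, -0.0003, 0, 0, 0.17], [0, 0, -0.0003, 0, 0, 0.17], [0, 0, -0.0003, 0, 0, 0.17], [0, 0, -0.0002, 0, 0, 0.1], [0, 0, 0, 0, 0, 0]]' && python3 -c '
from workcell import bot;s=bot.sense();print(s["torque"],s["joints"])'
```

```text
t: 20.25
eef_pos: [0.5424, -0.2469, 0.0565]
tcp_rot: [0.677, 0.736, 0.001, 0.001]
force: [3.7, 0.3, -0.1]
opening: 0.0131
grip_force: 61.4
[ 0.07763292 -0.64382993 -0.0008072 ] [-6.30572889e-01  3.58003076e-01  1.65752774e+00  1.58923844e-03
  1.12476333e+00 -7.15738754e-01]
```

```bash
python3 jog.py '[[0, 0, -0.0002, 0, 0, 0.13], [0, 0, -0.0003, 0, 0, 0.17], [0, 0, -0.0003, 0, 0, 0.17], [0, 0, -0.0003, 0, 0, 0.17], [0, 0, -0.0003, 0, 0, 0.17], [0, 0, -0.0003, 0, 0, 0.17], [0, 0, -0.0003, 0, 0, 0.17], [0, 0, -0.0003, 0, 0, 0.17], [0, 0, -0.0001, 0, 0, 0.12], [0, 0, 0, 0, 0, 0], [0, 0, 0, 0, 0, 0]]' && python3 -c '
from workcell import bot;s=bot.sense();print(s["torque"],s["joints"])'
```

```text
t: 21.62
eef_pos: [0.5418, -0.2471, 0.0588]
tcp_rot: [0.994, 0.108, 0.0, -0.0]
force: [4.1, 0.8, -0.1]
opening: 0.0129
grip_force: 61.3
[-0.03406741 -0.6563426  -0.04282293] [-6.30961582e-01  3.54634425e-01  1.65673226e+00  7.09634349e-04
  1.12982491e+00  7.23870482e-01]
```

Turned 3.16 rad by joint 6. Release, lift away, and measure the result.

```bash
python3 jog.py '[[0, 0, 0, 0, 0, 0], [0, 0, 0, 0, 0, 0], [0, 0, 0, 0, 0, 0], [0, 0, 0, 0, 0, 0], [0, 0, -0.02, 0, 0, 0], [0, 0, -0.04, 0, 0, 0], [0, 0, -0.05, 0, 0, 0], [0, 0, -0.05, 0, 0, 0], [0, 0, -0.03, 0, 0, 0], [0, 0, 0, 0, 0, 0], [0, 0, 0, 0, 0, 0]]' 0.05
python3 - <<'E'
from h import *
np.set_printoptions(precision=4,suppress=True)
W,T,S=[bot.camera(n) for n in("wrist","top","scene")]
RB=((0,150,60),(8,255,255));u=np.array([np.cos(.332),np.sin(.332)]);c=np.array([.542,-.2475])
exp=np.array([*(c-.047*u),.113]);print("expected red about",exp)
P={}
for n,k in(("W",W),("T",T),("S",S)):
    ctr=proj(k,exp)[0]
    for q in blobs(k,*RB,8):
        r=cv2.minAreaRect(q)
        if abs(np.array(r[0])-ctr).max()<40: print(n,ctr.round(1),np.round(r[0],1),np.round(r[1],1),plane(k,[r[0]],.113));P[n]=r[0]
if "W" in P and "S" in P: print(tri(W,[P["W"]],S,[P["S"]]))
# bar: light, low-saturation strip in wrist between ends -> direction via fitLine on top face
for q in blobs(W,*BLUE,200): print("blue",cv2.boundingRect(q))
q=[b for n in [0] for b in blobs(T,*BLUE,30)]
f=[b for b in q if abs(b.mean((0,1))-[433,268]).max()<60];print("top blue",[cv2.boundingRect(b) for b in f])
print("others top: copper, lids moved?",[np.round(b.mean((0,1)),1) for b in blobs(T,(12,150,120),(22,255,255),150)])
for k,px in((W,None),):
    a=proj(k,[[*(c+d*u),.113] for d in(-.047,0,.047)]);print(a)
E
```

```text
t: 23.0
eef_pos: [0.5411, -0.2469, 0.2484]
tcp_rot: [0.994, 0.106, -0.0, -0.0]
force: [0.4, 0.2, 0.7]
opening: 0.05
grip_force: 0.0
expected red about [ 0.4976 -0.2628  0.113 ]
W [338.4 269.8] [329.  267.5] [20. 23.] [[ 0.4979 -0.2545  0.113 ]]
S [200.2 247.8] [201.4 245.9] [5.3 7.5] [[ 0.4933 -0.2581  0.113 ]]
[[ 0.4999 -0.2562  0.1205]]
blue (270, 150, 121, 191)
blue (339, 142, 59, 165)
top blue [(403, 231, 20, 10), (398, 238, 12, 24)]
others top: copper, lids moved? [array([636.1, 147.4]), array([369.7, 165.8]), array([208.3, 117.6]), array([157.1, 118.6])]
[[338.3806 269.7567]
 [331.984  216.7017]
 [325.0239 159.0617]]
```

```bash
python3 - <<'E'
from h import *
np.set_printoptions(precision=4,suppress=True)
W=bot.camera("wrist");I=W["img"];h=cv2.cvtColor(I,cv2.COLOR_BGR2HSV);g=cv2.cvtColor(I,cv2.COLOR_BGR2GRAY)
# bar strip edges on some rows (bright, low saturation) and black cap
for y in(185,195,210,225,240,250): print(y,g[y,300:360].tolist())
m=cv2.inRange(g,0,75)
for y in(155,160,165,170,175): print(y,np.flatnonzero(m[y,290:370])+290)
# lug: the blue blob nearest (346,300+)
b=cv2.inRange(h,*BLUE)
for y in range(300,345,8): x=np.flatnonzero(b[y,280:400])+280;print(y,x[[0,-1]] if len(x) else None,len(x))
E
```

```text
185 [135, 126, 129, 129, 126, 128, 131, 133, 131, 119, 96, 112, 122, 126, 125, 118, 103, 82, 73, 78, 84, 93, 117, 130, 133, 132, 133, 134, 133, 133, 133, 134, 134, 135, 133, 133, 128, 109, 89, 83, 76, 76, 87, 105, 119, 129, 131, 127, 113, 103, 126, 135, 134, 134, 134, 134, 133, 132, 130, 132]
195 [130, 131, 128, 128, 130, 130, 122, 105, 107, 87, 106, 115, 118, 118, 118, 117, 118, 118, 117, 118, 112, 98, 115, 128, 132, 133, 132, 133, 132, 134, 132, 132, 132, 132, 133, 134, 128, 110, 100, 117, 117, 119, 118, 118, 119, 118, 118, 120, 117, 111, 101, 107, 115, 128, 134, 134, 133, 134, 132, 131]
210 [130, 131, 154, 207, 205, 200, 162, 109, 131, 184, 184, 183, 183, 182, 181, 181, 181, 181, 181, 182, 174, 128, 113, 124, 130, 124, 116, 108, 108, 106, 107, 109, 113, 118, 123, 130, 126, 109, 103, 112, 112, 113, 112, 112, 112, 112, 113, 113, 112, 112, 111, 108, 127, 185, 212, 208, 208, 208, 209, 209]
225 [205, 209, 210, 205, 205, 207, 204, 202, 203, 207, 202, 201, 205, 209, 203, 189, 185, 172, 168, 175, 172, 156, 170, 199, 212, 215, 213, 213, 209, 209, 209, 206, 206, 204, 205, 202, 188, 151, 108
[... 576 characters left out ...]
7, 199, 196, 184, 161, 161, 204, 206, 208, 206, 203, 202, 204, 206, 205, 201, 189, 206, 204, 188, 150, 178, 184, 182, 182, 174, 140]
155 [318 319 320 321 322 323 324 325 326 327 328 329 330 331 332 333 334 335
 336 337 338 339 340 341 342 343 344 345 346 347 348 349 350 351 352 353
 354 355 356 357 358 359 360 361 362 363 364 365 366 367 368 369]
160 [317 318 319 320 321 322 323 324 325 326 327 328 329 330 331 332 333 334
 335 336 337 338 339 340 369]
165 [319 320 321 322 323 324 325 326 327 328 329 330 331 332 333 334 335 336
 337 338 339 340 359 360 361 362 363]
170 [359 360 361 362]
175 []
300 [294 391] 31
308 [295 353] 31
316 [297 390] 39
324 [298 390] 73
332 [299 356] 53
340 [339 347] 9
```

```bash
python3 - <<'E'
from h import *
np.set_printoptions(precision=4,suppress=True)
W=bot.camera("wrist");b=cv2.inRange(cv2.cvtColor(W["img"],cv2.COLOR_BGR2HSV),*BLUE)
for y in range(296,340,6):
    x=np.flatnonzero(b[y,305:385])+305;print(y,[(int(s[0]),int(s[-1])) for s in np.split(x,np.flatnonzero(np.diff(x)>2)+1) if len(s)])
# fence edges left/right & foot edges in the same picture (gray, rows near the lug)
I=W["img"]
h=cv2.cvtColor(I,cv2.COLOR_BGR2HSV)
for z,y in((.018,0),):
    pass
for d in(.326,.3,.28):
    u=np.array([np.cos(d),np.sin(d)]);v=np.array([-u[1],u[0]]);c=np.array([.542,-.2475])-.1*u
    print(d,proj(W,[[*(c+s*.025*u+t*.01*v),.103] for s in(1,-1) for t in(-1,1)]).round(1).tolist())
E
```

```text
296 [(331, 351)]
302 [(331, 352)]
308 [(332, 353)]
314 [(333, 353)]
320 [(305, 305), (334, 354), (368, 384)]
326 [(305, 315), (318, 384)]
332 [(307, 355)]
338 [(337, 355)]
0.326 [[352.7, 293.5], [330.6, 295.7], [357.7, 341.9], [336.5, 343.9]]
0.3 [[350.5, 293.9], [328.4, 295.7], [354.3, 342.4], [333.0, 344.0]]
0.28 [[348.9, 294.2], [326.7, 295.6], [351.6, 342.8], [330.4, 344.0]]
```

The lug still projects exactly where a flat unit at yaw 0.326 and lug top at 103 mm should be. The bar has turned about 3.16 rad and the hand is clear, so I'm handing in.

```bash
python3 -c '
from workcell import bot
print(bot.close_job())'
```

```text
the job is handed in; nothing more can be done
None
```

The job is handed in, with no verdict returned: the chuck unit lies flat in the nest, the bar nut is slackened about half a turn clockwise (3.16 rad at joint 6), and the hand is clear after 23 s; the first try at the bar closed on nothing just above it, so I regripped lower.

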